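# Cull the misshapen resin pulls from a cast batch

### The arm

A 6-joint arm with a two-finger parallel gripper is mounted at the origin on the work surface. World frame = base frame: x ahead of the robot, y to its left, z up, the work surface at z = 0. Lengths are in mm, angles in rad, forces in N, time in s.
With the tool pointing down it reaches from about 300 to 775 mm from the base axis. Payload 14.6 kg.
Tool frame: the origin (TCP) lies midway between the tips of the shut fingers; the grasp point (between the pads) lies 19 mm behind it (manip.grasp_offset is the distance from the TCP to the grasp point, in mm); z points along the fingers, y is the line along which they close (so a half turn about z gives the same grasp; the last joint's range is limited). The gripper opens to 94 mm and grips with 3 to 60 N. Pads are 16 mm wide; open, the fingers measure 119 mm over their backs; the gripper's body (75 mm by 177 mm) begins 78 mm behind the grasp point.
Start: joints at [1.078, 0.3, 1.521, -0, 1.321, -0.067], TCP at [227.173, 500.881, 205.446] pointing down, gripper open.
Joint ranges: [-3.03, 3.03], [-0.79, 2.21], [0.23, 2.52], [-1.04, 4.18], [0, 3.07], [-2.55, 2.55]. Speed limits (rad/s): [2.22, 2.22, 2.57, 3.14, 3.14, 3.14].

### API

Orientations are given as [roll, pitch, yaw] about the fixed x, y, z axes, in that order (R = Rz(yaw) Ry(pitch) Rx(roll)).
In Python, from cell import manip, viewer gives the robot as it stands. The module is installed in compiled form; this text tells all that it offers.
- The arm moves only by the tool move_arm, never from a script. Its argument "moves" is a list of rows, each a list of 4 numbers: the shift along the tool's x, y, z in m, then the turn about the tool's z in rad. A call has 1 to 12 rows; each row is the pose to reach, as a shift and turn from the pose commanded when the call began, along the tool's axes at that moment; what a row does not reach only later rows make up. A row lasts 1/10 s, in which the tool goes at most 50 mm and 8.59 degrees, less where a joint would pass 70% of its speed; a pose out of reach is approached as far as the arm can. A call with a gripper value outside its range is refused whole. "jaw" is the finger opening in m, from 0 to 0.094, set as the call begins (left out, the last holds). The fingers move at their own pace and stop on an object; "squeeze" is the grip in N (left out, the last holds). Time passes only in rows, so rows that repeat a pose let the fingers close. It gives the time, the measured TCP pose, the force, the opening and the grip force at its end, in the units of the state.
- manip.read_state(): the state, without advancing time (a new reading comes with each control period).
- viewer.camera(name): name is "side" or "top" or "wrist"; returns a dict with "frame" (480x640x3 uint8, blue, green, red), "z_map" (480x640 float32, mm along the optical axis (not along the pixel's ray), 0 where there is no reading), "fx", "fy", "cx", "cy" (pixels), "origin" and "orientation" of the camera in the world. Camera axes: x right, y down, z forward; pixel columns grow to the right and rows downward; lengths in mm; the calibration is good to about 2 mm. A picture is of the moment at which its call begins.
- manip.sign_off(): hands the job in; it is judged then, once.
The state is a dict: "clock": time; "joints": joint angles; "qd": joint speeds; "effort": joint torques, N m; "eef_pos": TCP position; "eef_rot": TCP orientation; "wrist_force": force on the tool from outside, world axes, zero at the start; "moment": the same for the moment, N m; "finger_gap": finger opening in mm; "finger_force": force on a finger pad.
Only numpy, scipy, OpenCV 4.12 (cv2) and the standard library are available. Lean on these libraries where they do the work, as an engineer would, in place of code of your own. Each camera call takes 0.05 s, during which the arm holds its last target. There are 200 camera calls.

### The job

Six cast drawer pulls lie on the black rubber board, and three of them are faulty: one poured short, one with an ear of a foot broken off, one warped. Take the plywood cover off the scrap tub and lay it flat on the cork mat, then put the three faulty pulls into the tub. Leave the three sound pulls and everything else lying as they are.

Things in the scene. Friction and masses are not known exactly. Their poses are not given: they have to be found in the camera images.
- board: black rubber demoulding board, 270 x 340 x 6 mm, fixed, on which the castings lie; origin under its centre
- tub: grey plastic scrap tub, open on top, 180 (x) x 190 (y) x 55 mm high, walls and floor 5 mm, fixed; at the start its mouth is closed by the plywood cover. Origin: centre of its underside
- mat: square cork mat, 250 x 250 x 3 mm, fixed flat on the table, empty at the start; origin: centre of its underside (table level)
- cover: plywood cover board, 200 (x) x 210 (y) x 8 mm, 0.25 kg, lying loose over the tub at the start. On top in the middle a wooden batten to lift it by: 100 mm along x, 16 mm thick (y), from 8 to 43 mm above the origin. Origin: centre of its underside
- pull_a: ivory cast-resin drawer pull, 50 g, lying on the rubber board. Origin: underside, middle of the bar (unless told otherwise); z up, x along the bar. SOUND: straight bar 16 mm wide, 20 mm high, 60 mm long between two whole flat feet, each 22 (along x) x 44 (y) x 10 mm with its centre at x = -41 and +41 mm; 104 mm long overall. Leave it.
- pull_c: ivory cast-resin drawer pull, 50 g, lying on the rubber board. Origin: underside, middle of the bar (unless told otherwise); z up, x along the bar. SOUND: straight bar 16 mm wide, 20 mm high, 60 mm long between two whole flat feet, each 22 (along x) x 44 (y) x 10 mm with its centre at x = -41 and +41 mm; 104 mm long overall. Leave it.
- pull_f: ivory cast-resin drawer pull, 50 g, lying on the rubber board. Origin: underside, middle of the bar (unless told otherwise); z up, x along the bar. SOUND: straight bar 16 mm wide, 20 mm high, 60 mm long between two whole flat feet, each 22 (along x) x 44 (y) x 10 mm with its centre at x = -41 and +41 mm; 104 mm long overall. Leave it.
- pull_b: ivory cast-resin drawer pull, 50 g, lying on the rubber board. Origin: underside, middle of the bar (unless told otherwise); z up, x along the bar. REJECT, short pour: one whole foot at x = -41 mm, but the bar (16 mm wide, 20 high) ends in a stump at x = +20 mm and has no second foot; 74 mm long overall
- pull_d: ivory cast-resin drawer pull, 50 g, lying on the rubber board. Origin: underside, middle of the bar (unless told otherwise); z up, x along the bar. REJECT, chipped: like a sound one, but its foot at x = +41 mm lacks one ear: it is flush with the bar at y = -7 mm and reaches out only to y = +22 mm
- pull_e: ivory cast-resin drawer pull, 50 g, lying on the rubber board. Origin: underside, middle of the bar (unless told otherwise); z up, x along the bar. REJECT, warped: the bar (16 mm wide, 20 high) is bent in the middle, each half turned 16 degrees towards +y, so the two feet centre on (-39, +3) and (+39, +3) mm; grip it at (0, -6) mm, where it is 20 mm across
- plug: bystander on the board: pink silicone plug, a cone frustum 38 mm wide, 26 mm high; leave alone
- syringe_small: bystander on the board: small clear syringe lying down, about 90 mm long, barrel 16 mm, flange 24 mm wide; leave alone
- syringe_large: bystander beyond the board: clear syringe lying down, about 185 mm long, barrel 36 mm; leave alone
- marker: bystander beyond the board: marker pen lying down, 125 mm long, 12 mm thick; leave alone

How it is judged:
By the outcome, as a careful person would: the job done as asked, in the order asked, and still so for the second after the job is handed in, with the robot touching nothing.
It also fails if it takes over 72 s, if anything falls off the work surface, if the arm or the gripper's body presses on something with over 40 N, if the wrist force passes 120 N, or if a joint passes its speed limit or range.

## Working session

There is one attempt and no reset: what is moved stays moved. The work goes in short steps, Python scripts to look and compute and a tool call to move; the robot and the scene stay as the last step left them, time stands still between calls to the robot, and variables do not carry over. Pictures are saved under pics/ and viewed, at most 10 in all, crops included, and the job is handed in when it is done.

Besides the shell and the picture viewer there is one more tool, called by a JSON object that holds its "method" and its "body", one argument or row to a line. move_arm: Moves the arm, as the interface text tells. Its arguments: {"type":"object","properties":{"moves":{"type":"array"},"jaw":{"type":"number"},"squeeze":{"type":"number"}},"required":["moves"]}

```bash
mkdir -p pics; cat > h.py <<'E'
import numpy as np, cv2
from cell import manip, viewer
from scipy.spatial.transform import Rotation as R
def rot(o):
    o=np.array(o,float)
    return o if o.shape==(3,3) else R.from_euler('xyz',o).as_matrix()
def cloud(c):
    z=c['z_map'].astype(float); v,u=np.mgrid[:480,:640]
    P=np.stack([(u-c['cx'])/c['fx']*z,(v-c['cy'])/c['fy']*z,z],-1)
    W=P@rot(c['orientation']).T+np.array(c['origin']); W[z<=0]=np.nan
    return W
E
python3 - <<'E'
from h import *
import pickle
for n in ('top','side'):
    c=viewer.camera(n); pickle.dump(c,open(n+'.pkl','wb')); cv2.imwrite(f'pics/{n}0.png',c['frame'])
    print(n,c['fx'],c['cx'],c['cy'],c['origin'],c['orientation'])
print(manip.read_state())
E
```

```text
top 439.0429610990076 324.9894680185003 243.59254042603436 [488.29500462   8.18085554 992.7684724 ] [-2.99740996 -0.00897503 -1.57754389]
side 579.3169157809111 310.9012044092553 239.37175840307 [ 361.45659242 -701.62646442  863.18394193] [-2.38884468  0.01073412 -0.37576795]
{'clock': 0.1, 'joints': array([ 1.07839453e+00,  3.00387903e-01,  1.52153931e+00,  9.65539519e-06,
        1.32070488e+00, -6.65895086e-02]), 'qd': array([ 0.0001243 , -0.00298288, -0.00227373,  0.00131155, -0.00126358,
        0.00050707]), 'effort': array([-1.59508098e-03, -5.32637787e+01, -3.53282726e+01,  7.08582345e-02,
        2.34507979e-02, -3.44784723e-05]), 'eef_pos': array([227.06220183, 500.67241959, 204.94963753]), 'eef_rot': array([-3.14055614e+00, -7.84966797e-05,  2.71577793e+00]), 'wrist_force': array([0.32961297, 0.20696757, 0.01216029]), 'moment': array([-0.0059199 ,  0.02856095,  0.08818829]), 'finger_force': 0.0, 'finger_gap': 94.09166615639944}
```

View pics/top0.png

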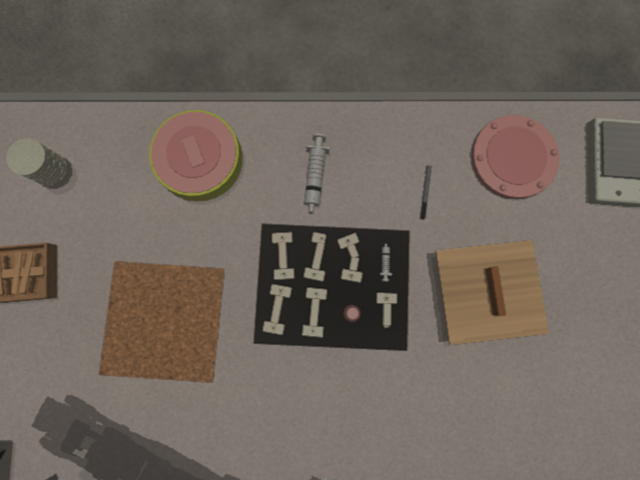

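View pics/side0.png

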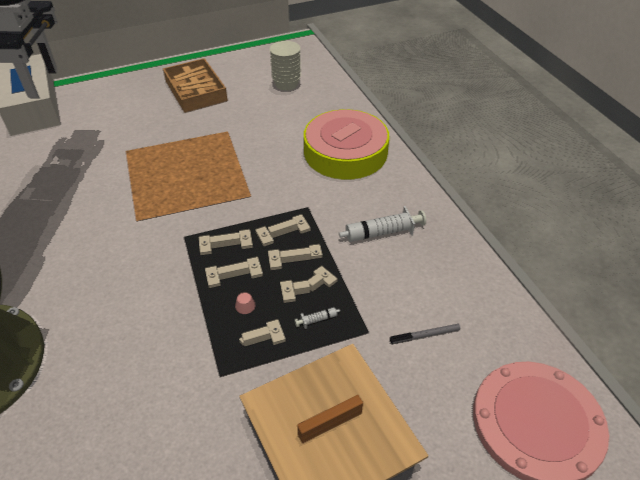

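The top view shows the board at about (333,287). The short pull is at (387,310), the warped one at (350,257), and the chipped one is probably (318,257). The cover is at (492,291) and the mat at (163,321). The side view agrees.

```bash
python3 - <<'E'
from h import *
import pickle
for n in ('top','side'):
    c=pickle.load(open(n+'.pkl','rb')); W=cloud(c); f=c['frame'].astype(int)
    print(n)
    # ivory on board
    m=(f.min(-1)>95)&(W[...,2]>8)
    bd=(f.max(-1)<45).astype(np.uint8)
    k,l,s,ce=cv2.connectedComponentsWithStats(bd); i=1+np.argmax(s[1:,4]*((s[1:,0]>150)))
    hull=np.zeros_like(bd); pts=np.argwhere(l==i)[:,::-1].astype(np.int32)
    h=cv2.convexHull(pts); cv2.fillConvexPoly(hull,h,1)
    print('board z',np.nanmedian(W[l==i][:,2]), 'area',s[i])
    obj=((hull>0)&(f.max(-1)>70)).astype(np.uint8)
    k,l,s,ce=cv2.connectedComponentsWithStats(obj)
    for j in range(1,k):
        if s[j,4]<60: continue
        P=W[l==j]; P=P[~np.isnan(P[:,0])]
        (cx,cy),(a,b),t=cv2.minAreaRect(P[:,:2].astype(np.float32))
        print(ce[j].round(),s[j,4],'rect c',round(cx),round(cy),'dims',round(a),round(b),'ang',round(t),'z pct',np.percentile(P[:,2],[5,50,95]).round(1))
    b,g,r=f[...,0],f[...,1],f[...,2]
    # cover / batten
    hgt=W[...,2]
    reg=(W[...,1]<-150)&(W[...,0]<600)&(W[...,0]>200)
    for nm,lo,hi in (('cover',52,72),('batten',90,110)):
        mm=reg&(hgt>lo)&(hgt<hi); kk,ll,ss,_=cv2.connectedComponentsWithStats(mm.astype(np.uint8))
        P=W[ll==1+np.argmax(ss[1:,4])]; print(nm,cv2.minAreaRect(P[:,:2].astype(np.float32)),np.median(P[:,2]),ss[1:,4].max())
    mm=(r-b>50)&(W[...,1]>150)&(W[...,2]<20)&(W[...,0]<620)
    kk,ll,ss,_=cv2.connectedComponentsWithStats(mm.astype(np.uint8)); P=W[ll==1+np.argmax(ss[1:,4])]
    print('mat',cv2.minAreaRect(P[:,:2].astype(np.float32)),np.median(P[:,2]))
    if n=='top': cv2.imwrite('pics/topcrop.png',cv2.resize(c['frame'][215:355,245:425],None,fx=4.2,fy=4.2,interpolation=cv2.INTER_CUBIC))
E
```

```text
top
board z 5.781175069907192 area [  255   225   153   125 12789]
[283. 255.] 656 rect c 606 94 dims 107 45 ang 3 z pct [ 5.5 16.7 27.5]
[316. 258.] 579 rect c 603 15 dims 46 108 ang 78 z pct [ 5.9 17.3 27.6]
[351. 258.] 653 rect c 598 -57 dims 113 49 ang 5 z pct [ 5.7 16.6 27.5]
[385. 267.] 191 rect c 576 -138 dims 27 59 ang 82 z pct [ 6.  20.1 23.7]
[277. 309.] 690 rect c 486 106 dims 45 107 ang 79 z pct [ 6.1 16.9 27.4]
[314. 312.] 686 rect c 479 23 dims 46 107 ang 84 z pct [ 5.6 16.9 27.6]
[386. 306.] 417 rect c 483 -135 dims 46 76 ang 85 z pct [ 5.6 17.6 27.5]
[352. 313.] 190 rect c 476 -59 dims 33 31 ang 45 z pct [13.3 30.2 34. ]
cover ((515.4052124023438, -352.35943603515625), (190.5376434326172, 211.92469787597656), 6.006950855255127) 62.61404307762655 7944
batten ((520.21337890625, -351.68048095703125), (99.51533508300781, 18.099748611450195), 6.065618515014648) 97.21105838140329 441
mat ((461.40582275390625, 359.98284912109375), (247.54563903808594, 247.0952911376953), 85.65492248535156) 2.991885304169557
side
board z 4.740416665996463 area [  185   208   183   168 13669]

[... 262 characters left out ...]
85 z pct [ 5.5 15.3 25.8]
[307. 284.] 907 rect c 598 -55 dims 116 57 ang 5 z pct [ 5.5 15.5 26.4]
[244. 303.] 344 rect c 478 -54 dims 53 34 ang 65 z pct [ 6.  24.3 32.1]
[316. 317.] 386 rect c 588 -131 dims 88 35 ang 3 z pct [ 5.8 18.3 22.3]
[264. 334.] 718 rect c 481 -133 dims 54 78 ang 88 z pct [ 6.  16.3 26.4]
cover ((514.4686279296875, -354.14495849609375), (192.63812255859375, 211.39767456054688), 6.008145809173584) 62.149805088675805 13678
batten ((518.2896118164062, -354.1790466308594), (100.10919952392578, 17.933130264282227), 5.669340133666992) 96.78105591960468 855
mat ((459.65478515625, 359.1498107910156), (259.04541015625, 250.28594970703125), 86.02208709716797) 1.194952954413111
```

View pics/topcrop.png

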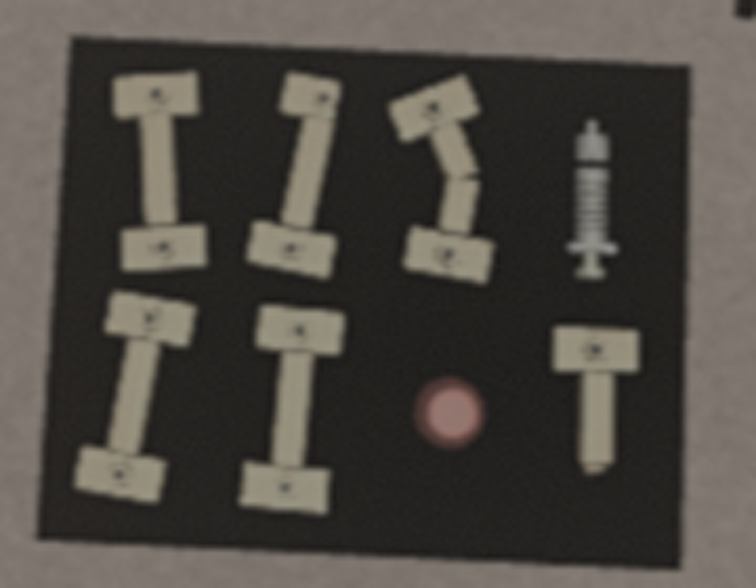

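The crop confirms it: top row middle is chipped, top row third is warped, bottom right is short. Next I move above the batten.

```bash
cat >> h.py <<'E'
def go(x,y,z,yaw_deg,quiet=0):
    s=manip.read_state(); p=np.array(s['eef_pos']); M=rot(s['eef_rot']); psi=s['eef_rot'][2]
    c,n=np.cos(psi),np.sin(psi); d=np.array([x,y,z])-p
    t=-((np.radians(yaw_deg)-psi+np.pi)%(2*np.pi)-np.pi)
    print('row',np.round([(c*d[0]+n*d[1])/1e3,(n*d[0]-c*d[1])/1e3,-d[2]/1e3,t],4),'clock',s['clock'],'pos',p.round(1),'yaw',np.degrees(psi).round(2),'q',np.round(s['joints'],2))
E
python3 -c "
from h import *
go(519,-353,165,5.9)"
```

```text
row [-0.6185 -0.6569  0.0399  2.6128] clock 0.1 pos [227.1 500.7 204.9] yaw 155.6 q [ 1.08  0.3   1.52  0.    1.32 -0.07]
```

{"method": "move_arm", "body": {
  "moves": [
    [-0.6185,-0.6569,0.0,2.6128],
    [-0.6185,-0.6569,0.0,2.6128],
    [-0.6185,-0.6569,0.0,2.6128],
    [-0.6185,-0.6569,0.0,2.6128],
    [-0.6185,-0.6569,0.0,2.6128],
    [-0.6185,-0.6569,0.0,2.6128],
    [-0.6185,-0.6569,0.0,2.6128],
    [-0.6185,-0.6569,0.0,2.6128],
    [-0.6185,-0.6569,0.0,2.6128],
    [-0.6185,-0.6569,0.0,2.6128],
    [-0.6185,-0.6569,0.0,2.6128],
    [-0.6185,-0.6569,0.0,2.6128]
  ],
  "jaw": 0.06
}}

```text
clock: 1.3
eef_pos: [421.4, -69.0, 205.5]
eef_rot: [3.141, -0.0, 0.909]
wrist_force: [0.6, 0.6, 0.7]
finger_gap: 60.0
finger_force: 0.0
```

```bash
python3 -c "
from h import *
go(519,-353,165,5.9)"
```

```text
row [-0.1641  0.2515  0.0405  0.8063] clock 1.3 pos [421.4 -69.  205.5] yaw 52.1 q [-0.25  0.02  1.84  0.    1.28  0.41]
```

{"method": "move_arm", "body": {
  "moves": [
    [-0.1641,0.2515,0.0,0.8063],
    [-0.1641,0.2515,0.0,0.8063],
    [-0.1641,0.2515,0.0,0.8063],
    [-0.1641,0.2515,0.0,0.8063],
    [-0.1641,0.2515,0.04,0.8063],
    [-0.1641,0.2515,0.04,0.8063],
    [-0.1641,0.2515,0.04,0.8063],
    [-0.1641,0.2515,0.04,0.8063],
    [-0.1641,0.2515,0.04,0.8063],
    [-0.1641,0.2515,0.04,0.8063]
  ]
}}

```text
clock: 2.3
eef_pos: [521.1, -349.1, 166.8]
eef_rot: [3.141, -0.001, 0.111]
wrist_force: [0.3, -0.3, 0.5]
finger_gap: 60.0
finger_force: 0.0
```

```bash
python3 - <<'E'
from h import *
c=viewer.camera('wrist'); cv2.imwrite('pics/w1.png',c['frame']); W=cloud(c)
m=(W[...,2]>88)&(W[...,2]<106)&(abs(W[...,1]+353)<60)&(abs(W[...,0]-519)<90)
k,l,s,_=cv2.connectedComponentsWithStats(m.astype(np.uint8)); P=W[l==1+np.argmax(s[1:,4])]
print(cv2.minAreaRect(P[:,:2].astype(np.float32)),np.median(P[:,2]),s[1:,4].max())
go(519,-353,68,5.9)
E
```

```text
((520.7672119140625, -355.34564208984375), (99.52066802978516, 15.993456840515137), 5.903884410858154) 98.1615820672609 2858
row [-0.0025  0.0035  0.0988  0.008 ] clock 2.35 pos [ 521.1 -349.2  166.8] yaw 6.36 q [-0.65  0.5   1.33  0.    1.31  0.81]
```

View pics/w1.png

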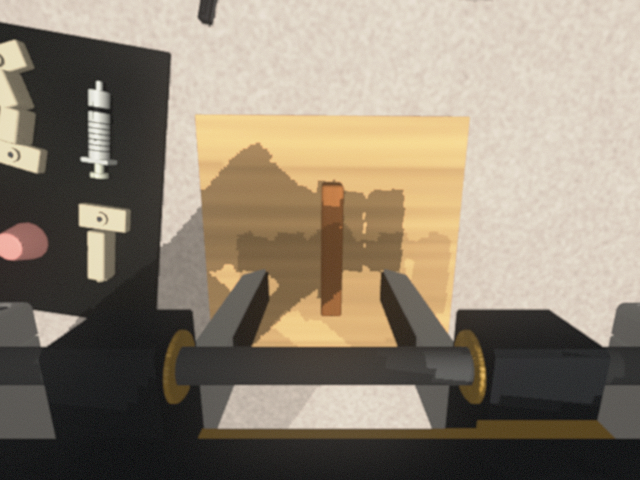

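The picture shows the batten at (332,250), between the fingers. I fine-centre on it and go down.

{"method": "move_arm", "body": {
  "moves": [
    [-0.0015,0.0053,0.03,0.008],
    [-0.0015,0.0053,0.06,0.008],
    [-0.0015,0.0053,0.08,0.008],
    [-0.0015,0.0053,0.09,0.008],
    [-0.0015,0.0053,0.0985,0.008],
    [-0.0015,0.0053,0.0985,0.008]
  ]
}}

```text
clock: 2.95
eef_pos: [519.9, -355.3, 66.9]
eef_rot: [-3.142, 0.0, 0.102]
wrist_force: [-0.2, -0.1, 0.8]
finger_gap: 59.8
finger_force: 0.0
```

{"method": "move_arm", "body": {
  "moves": [
    [0,0,0,0],
    [0,0,0,0],
    [0,0,0,0],
    [0,0,0,0],
    [0,0,0,0],
    [0,0,0,0]
  ],
  "jaw": 0.0,
  "squeeze": 50
}}

```text
clock: 3.55
eef_pos: [519.9, -355.6, 67.0]
eef_rot: [-3.141, 0.0, 0.101]
wrist_force: [0.8, -2.2, 0.1]
finger_gap: 15.8
finger_force: 48.0
```

{"method": "move_arm", "body": {
  "moves": [
    [0,0,-0.01,0],
    [0,0,-0.03,0],
    [0,0,-0.06,0],
    [0,0,-0.09,0],
    [0,0,-0.11,0],
    [0,0,-0.12,0],
    [0,0,-0.12,0]
  ]
}}

```text
clock: 4.25
eef_pos: [520.2, -355.8, 188.2]
eef_rot: [3.14, -0.001, 0.101]
wrist_force: [0.7, 0.0, -2.7]
finger_gap: 15.3
finger_force: 50.0
```

```bash
python3 - <<'E'
from h import *
c=viewer.camera('side'); cv2.imwrite('pics/s1.png',c['frame'])
go(460.5,359.5,188,86)
E
```

```text
row [ 1.3400e-02 -7.1740e-01 -1.3000e-03 -1.3995e+00] clock 4.3 pos [ 519.8 -355.6  186.7] yaw 5.81 q [-0.66  0.49  1.3  -0.    1.35  0.81]
```

View pics/s1.png

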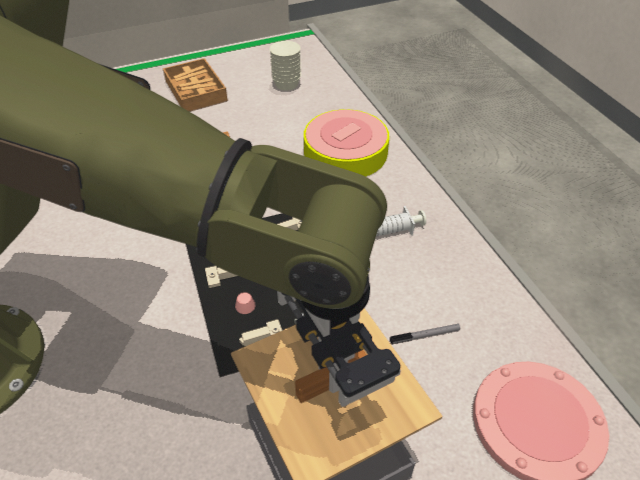

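The cover hangs level from the gripper, near (335,390), with the open tub below. I carry it to the mat.

{"method": "move_arm", "body": {
  "moves": [
    [0,-0.01,0,-0.02],
    [0.001,-0.03,0,-0.06],
    [0.001,-0.06,0,-0.12],
    [0.002,-0.1,0,-0.2],
    [0.003,-0.14,0,-0.28],
    [0.004,-0.18,0,-0.36],
    [0.004,-0.22,0,-0.44],
    [0.005,-0.26,0,-0.52],
    [0.006,-0.3,0,-0.6],
    [0.007,-0.34,0,-0.68],
    [0.007,-0.38,0,-0.76],
    [0.008,-0.42,0,-0.84]
  ]
}}

```text
clock: 5.5
eef_pos: [483.9, 65.0, 185.9]
eef_rot: [-3.14, 0.001, 0.946]
wrist_force: [1.5, -0.2, -1.9]
finger_gap: 15.5
finger_force: 50.0
```

```bash
python3 -c "
from h import *
go(460.5,359.5,188,86)"
```

```text
row [ 0.2252 -0.1913 -0.0021 -0.555 ] clock 5.5 pos [483.9  65.  185.9] yaw 54.2 q [0.06 0.18 1.72 0.   1.25 0.68]
```

{"method": "move_arm", "body": {
  "moves": [
    [0.03,-0.025,0,-0.08],
    [0.06,-0.051,0,-0.15],
    [0.09,-0.076,0,-0.22],
    [0.12,-0.102,0,-0.3],
    [0.15,-0.127,0,-0.37],
    [0.175,-0.149,0,-0.43],
    [0.195,-0.166,0,-0.48],
    [0.21,-0.178,0,-0.52],
    [0.22,-0.187,0,-0.54],
    [0.2252,-0.1913,0,-0.555],
    [0.2252,-0.1913,0,-0.555],
    [0.2252,-0.1913,0,-0.555]
  ]
}}

```text
clock: 6.7
eef_pos: [463.2, 357.1, 186.8]
eef_rot: [-3.141, 0.0, 1.496]
wrist_force: [0.8, 0.3, -2.9]
finger_gap: 15.5
finger_force: 50.0
```

```bash
python3 -c "
from h import *
go(460.5,359.5,17,86)"
```

```text
row [ 0.0022 -0.0029  0.1698 -0.0054] clock 6.7 pos [463.2 357.1 186.8] yaw 85.69 q [ 0.59  0.39  1.44 -0.    1.31  0.67]
```

{"method": "move_arm", "body": {
  "moves": [
    [0.002,-0.003,0.03,0],
    [0.002,-0.003,0.065,0],
    [0.002,-0.003,0.1,0],
    [0.002,-0.003,0.13,0],
    [0.002,-0.003,0.15,0],
    [0.002,-0.003,0.162,0],
    [0.002,-0.003,0.168,0],
    [0.002,-0.003,0.17,0],
    [0.002,-0.003,0.171,0],
    [0.002,-0.003,0.171,0]
  ]
}}

```text
clock: 7.7
eef_pos: [460.7, 360.1, 16.8]
eef_rot: [3.141, -0.001, 1.496]
wrist_force: [1.1, 0.3, -1.7]
finger_gap: 15.5
finger_force: 50.0
```

{"method": "move_arm", "body": {
  "moves": [
    [0,0,0.0008,0],
    [0,0,0.0014,0],
    [0,0,0.0014,0]
  ]
}}

```text
clock: 8.0
eef_pos: [460.5, 360.1, 15.0]
eef_rot: [3.141, -0.0, 1.496]
wrist_force: [-0.7, -1.7, 1.8]
finger_gap: 15.7
finger_force: 50.0
```

{"method": "move_arm", "body": {
  "moves": [
    [0,0,0,0],
    [0,0,0,0],
    [0,0,0,0],
    [0,0,0,0]
  ],
  "jaw": 0.05
}}

```text
clock: 8.4
eef_pos: [460.3, 359.9, 14.5]
eef_rot: [3.142, -0.0, 1.497]
wrist_force: [-0.0, 0.1, -0.2]
finger_gap: 44.3
finger_force: 0.0
```

{"method": "move_arm", "body": {
  "moves": [
    [0,0,-0.02,0],
    [0,0,-0.05,0],
    [0,0,-0.09,0],
    [0,0,-0.13,0],
    [0,0,-0.17,0],
    [0,0,-0.19,0],
    [0,0,-0.19,0]
  ]
}}

```text
clock: 9.1
eef_pos: [461.2, 360.5, 207.7]
eef_rot: [3.137, -0.003, 1.496]
wrist_force: [0.8, -1.0, -0.3]
finger_gap: 50.3
finger_force: 0.0
```

```bash
python3 - <<'E'
from h import *
c=viewer.camera('side'); cv2.imwrite('pics/s2.png',c['frame']); W=cloud(c)
m=(W[...,2]>8)&(W[...,2]<14)&(abs(W[...,1]-360)<130)&(abs(W[...,0]-460)<130)
P=W[m]; print(cv2.minAreaRect(P[:,:2].astype(np.float32)),np.median(P[:,2]),P[:,2].std())
go(480,100,200,0)
E
```

```text
((457.4766540527344, 358.13018798828125), (205.5882110595703, 209.5636444091797), 85.97853088378906) 9.737007664426415 1.2627973052522627
row [-0.2579  0.0387  0.0053  1.4966] clock 9.15 pos [460.6 360.1 205.3] yaw 85.75 q [0.6  0.38 1.42 0.   1.34 0.68]
```

View pics/s2.png

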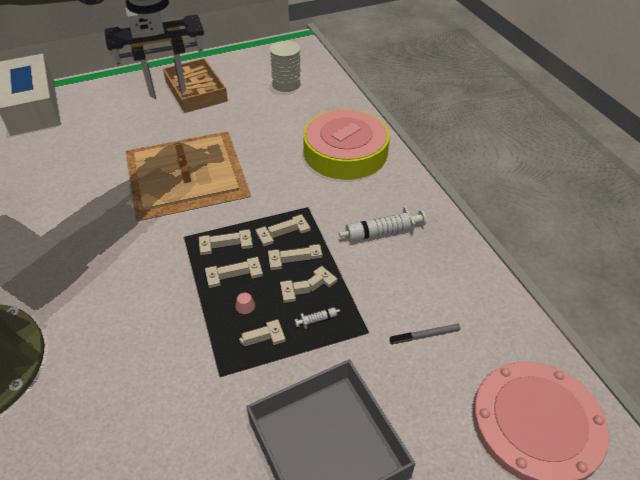

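The cover lies flat on the mat at (188,172) and the tub is open at (330,420). Next I move over the chipped pull and measure with the wrist camera.

```bash
cat >> h.py <<'E'
def bars(c,lo=20,hi=32):
    W=cloud(c); f=c['frame'].astype(int)
    m=(W[...,2]>lo)&(W[...,2]<hi)&(f.min(-1)>60)&(W[...,0]>400)&(W[...,0]<680)&(W[...,1]>-180)&(W[...,1]<150)
    k,l,s,_=cv2.connectedComponentsWithStats(m.astype(np.uint8))
    for j in range(1,k):
        P=W[l==j]; P=P[P[:,2]>np.percentile(P[:,2],30)-2]
        if len(P)>40:
            r=cv2.minAreaRect(P[:,:2].astype(np.float32)); print('bar',np.round(r[0],1),np.round(r[1],1),round(r[2],1),'z',np.median(P[:,2]).round(1),s[j,4],'colour',f[l==j].mean(0).round())
E
python3 - <<'E'
from h import *
for n in ('top','side'):
    c=viewer.camera(n); W=cloud(c); bars(c)
    m=(W[...,2]>50)&(W[...,2]<60)&(abs(W[...,1]+353)<125)&(abs(W[...,0]-519)<125)
    print('tub',cv2.minAreaRect(W[m][:,:2].astype(np.float32)))
go(603,15,200,-12)
E
```

```text
bar [603.8  95. ] [58.7 15.7] 1.0 z 25.8 193 colour [118. 135. 144.]
bar [602.2  15.8] [15.7 59.8] 77.2 z 25.7 193 colour [119. 136. 143.]
bar [598.3 -62.5] [58.3 20.8] 4.3 z 25.7 188 colour [117. 135. 142.]
bar [ 581.6 -134.1] [22.7 42.6] 89.7 z 21.5 95 colour [116. 121. 123.]
bar [485.6 106.5] [15.9 59. ] 79.4 z 25.9 202 colour [120. 137. 144.]
bar [479.3  24.2] [15.8 59. ] 84.5 z 25.8 203 colour [120. 137. 143.]
bar [ 474.1 -134.4] [16.2 45.8] 87.1 z 25.3 164 colour [118. 135. 141.]
bar [475.7 -58.9] [26.1 25.8] 89.9 z 30.4 97 colour [ 95. 101. 132.]
tub ((513.042236328125, -359.6668395996094), (180.39352416992188, 192.07997131347656), 5.031591892242432)
bar [601.2  91.8] [60.7 19.8] 3.5 z 24.0 197 colour [131. 154. 167.]
bar [482.9 103.6] [20.2 59.6] 77.8 z 24.4 208 colour [132. 155. 168.]
bar [599.2  12. ] [19.7 60.1] 76.2 z 24.1 227 colour [131. 155. 168.]
bar [476.   21.1] [20.1 59.5] 84.8 z 24.3 235 colour [132. 156. 169.]
bar [595.2 -65.8] [59.  21.6] 7.1 z 24.4 233 colour [135. 159. 172.]
bar [473.5 -62.8] [26.4 27.8] 63.1 z 29.5 181 colour [105. 112. 165.]
bar [ 579.4 -133.9] [46.1 20.5] 6.4 z 21.3 79 colour [154. 160. 162.]
bar [ 471.2 -137.5] [17.7 48. ] 89.5 z 24.4 248 colour [133. 157. 171.]
tub ((511.5121154785156, -361.7770690917969), (180.7154083251953, 191.87274169921875), 5.244722366333008)
row [-0.333   0.1682  0.0031  1.7059] clock 9.25 pos [460.  359.6 203.1] yaw 85.74 q [ 0.6   0.38  1.42 -0.    1.34  0.68]
```

{"method": "move_arm", "body": {
  "moves": [
    [-0.333,0.168,0,1.7],
    [-0.333,0.168,0,1.7],
    [-0.333,0.168,0,1.7],
    [-0.333,0.168,0,1.7],
    [-0.333,0.168,0,1.7],
    [-0.333,0.168,0,1.7],
    [-0.333,0.168,0,1.7],
    [-0.333,0.168,0,1.7],
    [-0.333,0.168,0,1.7],
    [-0.333,0.168,0,1.7],
    [-0.333,0.168,0,1.7],
    [-0.333,0.168,0,1.7]
  ],
  "jaw": 0.045
}}

```text
clock: 10.45
eef_pos: [602.7, 15.2, 202.6]
eef_rot: [3.141, 0.003, -0.209]
wrist_force: [-0.7, -0.9, 0.8]
finger_gap: 44.7
finger_force: 0.0
```

{"method": "move_arm", "body": {
  "moves": [
    [0,0,0,0],
    [0,0,0,0]
  ]
}}

```text
clock: 10.65
eef_pos: [602.9, 15.4, 203.4]
eef_rot: [3.141, 0.002, -0.202]
wrist_force: [1.0, 0.8, -0.4]
finger_gap: 44.8
finger_force: 0.0
```

```bash
python3 - <<'E'
from h import *
c=viewer.camera('wrist'); bars(c); cv2.imwrite('pics/w2.png',c['frame'])
go(602,14.5,80,-12.5)
E
```

```text
bar [ 614.2 -138.9] [12.6 15.6] 87.9 z 21.4 168 colour [213. 221. 222.]
bar [599.1 -66.1] [60.5 22.1] 5.4 z 26.1 923 colour [205. 230. 237.]
bar [ 582.8 -138. ] [23.7 45.1] 88.5 z 21.7 496 colour [214. 223. 223.]
bar [645.8  93.2] [10.2 10. ] 54.5 z 20.5 48 colour [132. 153. 163.]
bar [602.7  12.4] [15.7 59.2] 78.3 z 26.2 878 colour [123. 145. 155.]
bar [604.7  90.9] [59.9 16.3] 2.8 z 26.2 917 colour [139. 163. 175.]
bar [559.9 -62. ] [10.1 10.6] 5.8 z 20.5 47 colour [176. 205. 216.]
bar [ 485.5 -137.9] [16.  25.1] 88.7 z 26.0 350 colour [187. 212. 222.]
bar [485.3  20. ] [16.  48.7] 84.3 z 26.2 593 colour [110. 130. 139.]
bar [484.5 -68.5] [20.6 10.7] 25.3 z 29.2 114 colour [120. 129. 182.]
bar [485.5  97.5] [ 4.6 16.7] 77.0 z 25.5 56 colour [112. 132. 141.]
row [-0.0007  0.001   0.1237  0.0164] clock 10.7 pos [602.9  15.4 203.7] yaw -11.56 q [-0.04  0.42  1.36 -0.    1.36  1.74]
```

View pics/w2.png

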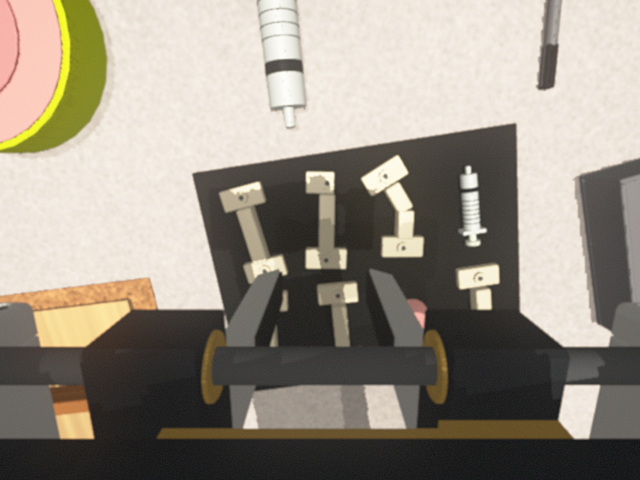

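The wrist picture shows the chipped pull at (325,220), between the finger lines. I go down on it.

{"method": "move_arm", "body": {
  "moves": [
    [-0.0004,0.0027,0.03,0.006],
    [-0.0004,0.0027,0.07,0.006],
    [-0.0004,0.0027,0.11,0.006],
    [-0.0004,0.0027,0.14,0.006],
    [-0.0004,0.0027,0.16,0.006],
    [-0.0004,0.0027,0.178,0.006],
    [-0.0004,0.0027,0.188,0.006],
    [-0.0004,0.0027,0.193,0.006],
    [-0.0004,0.0027,0.194,0.006]
  ]
}}

```text
clock: 11.6
eef_pos: [602.2, 12.8, 10.5]
eef_rot: [3.142, 0.0, -0.209]
wrist_force: [0.1, -0.1, -0.1]
finger_gap: 44.8
finger_force: 0.0
```

{"method": "move_arm", "body": {
  "moves": [
    [0,0,0,0],
    [0,0,0,0],
    [0,0,0,0],
    [0,0,0,0],
    [0,0,0,0]
  ],
  "jaw": 0.0,
  "squeeze": 25
}}

```text
clock: 12.1
eef_pos: [602.4, 12.8, 10.9]
eef_rot: [-3.141, -0.001, -0.21]
wrist_force: [-0.4, 1.3, 3.3]
finger_gap: 15.7
finger_force: 25.0
```

{"method": "move_arm", "body": {
  "moves": [
    [0,0,-0.01,0],
    [0,0,-0.03,0],
    [0,0,-0.06,0],
    [0,0,-0.09,0],
    [0,0,-0.12,0],
    [0,0,-0.14,0]
  ]
}}

```text
clock: 12.7
eef_pos: [602.6, 12.8, 153.6]
eef_rot: [-3.141, -0.003, -0.209]
wrist_force: [1.4, -0.4, -1.5]
finger_gap: 15.8
finger_force: 25.0
```

```bash
python3 - <<'E'
from h import *
go(517,-310,150,5)
E
```

```text
row [-0.0166  0.3335  0.0036 -0.2967] clock 12.7 pos [602.6  12.8 153.6] yaw -12.0 q [-0.04  0.46  1.43  0.    1.25  1.74]
```

{"method": "move_arm", "body": {
  "moves": [
    [-0.001,0.015,0,-0.02],
    [-0.003,0.045,0,-0.05],
    [-0.006,0.08,0,-0.08],
    [-0.009,0.12,0,-0.11],
    [-0.012,0.16,0,-0.14],
    [-0.015,0.2,0,-0.18],
    [-0.018,0.24,0,-0.22],
    [-0.021,0.28,0,-0.26],
    [-0.023,0.31,0,-0.28],
    [-0.025,0.33,0,-0.297],
    [-0.0252,0.336,0,-0.297],
    [-0.0252,0.336,0,-0.297]
  ]
}}

```text
clock: 13.9
eef_pos: [507.6, -310.8, 150.8]
eef_rot: [3.142, -0.0, 0.086]
wrist_force: [-0.7, 0.5, 0.1]
finger_gap: 15.9
finger_force: 25.0
```

```bash
python3 - <<'E'
from h import *
go(508,-311,14,5)
E
```

```text
row [ 0.0004  0.0002  0.1368 -0.0012] clock 13.9 pos [ 507.6 -310.8  150.8] yaw 4.93 q [-0.61  0.45  1.45  0.    1.24  0.87]
```

{"method": "move_arm", "body": {
  "moves": [
    [0,0,0.03,0],
    [0,0,0.065,0],
    [0,0,0.095,0],
    [0,0,0.118,0],
    [0,0,0.131,0],
    [0,0,0.137,0],
    [0,0,0.139,0],
    [0,0,0.139,0]
  ]
}}

```text
clock: 14.7
eef_pos: [508.2, -310.7, 12.4]
eef_rot: [3.141, -0.001, 0.088]
wrist_force: [-0.0, -1.0, 1.1]
finger_gap: 15.6
finger_force: 25.0
```

{"method": "move_arm", "body": {
  "moves": [
    [0,0,0,0],
    [0,0,0,0],
    [0,0,0,0]
  ],
  "jaw": 0.032
}}

```text
clock: 15.0
eef_pos: [507.9, -310.8, 12.1]
eef_rot: [3.141, -0.001, 0.087]
wrist_force: [-0.3, -0.7, 0.3]
finger_gap: 31.5
finger_force: 0.0
```

{"method": "move_arm", "body": {
  "moves": [
    [0,0,-0.02,0],
    [0,0,-0.06,0],
    [0,0,-0.1,0],
    [0,0,-0.15,0],
    [0,0,-0.18,0],
    [0,0,-0.19,0],
    [0,0,-0.19,0]
  ]
}}

```text
clock: 15.7
eef_pos: [507.9, -310.8, 202.6]
eef_rot: [3.14, -0.002, 0.087]
wrist_force: [-0.7, -0.1, -0.4]
finger_gap: 32.1
finger_force: 0.0
```

```bash
python3 - <<'E'
from h import *
bars(viewer.camera('top'))
go(596,-65,200,5)
go(473,-137,200,-3)
E
```

```text
bar [604.   94.6] [59.  15.9] 3.5 z 25.8 199 colour [122. 140. 149.]
bar [598.5 -62.6] [58.7 20.7] 4.5 z 25.5 192 colour [122. 140. 147.]
bar [ 590.6 -133.9] [60.7 22.1] 0.2 z 21.6 116 colour [120. 126. 128.]
bar [485.9 106.7] [16.5 59.4] 79.5 z 25.7 206 colour [124. 142. 149.]
bar [479.3  24.2] [15.9 58.8] 84.4 z 25.9 205 colour [124. 143. 148.]
bar [ 474.2 -134.4] [15.9 45.5] 87.9 z 25.4 165 colour [122. 140. 146.]
bar [475.7 -59. ] [26.4 25.8] 89.6 z 30.0 97 colour [ 98. 104. 136.]
row [ 1.096e-01 -2.368e-01  8.000e-04  2.000e-04] clock 15.75 pos [ 507.5 -310.5  200.8] yaw 5.01 q [-0.61  0.4   1.39  0.    1.35  0.87]
row [-0.0192 -0.1759  0.0008  0.1398] clock 15.75 pos [ 507.5 -310.5  200.8] yaw 5.01 q [-0.61  0.4   1.39  0.    1.35  0.87]
```

{"method": "move_arm", "body": {
  "moves": [
    [0.112,-0.234,0,-0.017],
    [0.112,-0.234,0,-0.017],
    [0.112,-0.234,0,-0.017],
    [0.112,-0.234,0,-0.017],
    [0.112,-0.234,0,-0.017],
    [0.112,-0.234,0,-0.017],
    [0.112,-0.234,0,-0.017],
    [0.112,-0.234,0,-0.017],
    [0.112,-0.234,0,-0.017]
  ],
  "jaw": 0.045
}}

```text
clock: 16.65
eef_pos: [598.3, -69.3, 201.0]
eef_rot: [-3.142, 0.001, 0.103]
wrist_force: [-0.3, -0.5, -0.4]
finger_gap: 44.8
finger_force: 0.0
```

```bash
python3 - <<'E'
from h import *
bars(viewer.camera('wrist'))
go(598.5,-67.8,10,6)
E
```

```text
bar [645.9  93.7] [10.8  9.5] 11.0 z 20.5 45 colour [181. 206. 215.]
bar [604.8  90.8] [60.1 16.9] 3.4 z 26.3 1038 colour [199. 223. 232.]
bar [599.5 -65.8] [59.5 21.6] 5.3 z 26.1 884 colour [127. 149. 160.]
bar [ 614.3 -139.3] [12.3 15.5] 84.4 z 21.5 163 colour [213. 220. 221.]
bar [ 582.8 -138.3] [24.2 44.9] 87.7 z 21.8 467 colour [198. 207. 208.]
bar [563.2  88.9] [ 8.5 10.1] 16.8 z 20.7 41 colour [185. 210. 221.]
bar [524.9  96.6] [10.8  7.1] 68.7 z 20.5 44 colour [190. 215. 224.]
bar [500.4 100.2] [15.8 31.8] 78.9 z 26.2 451 colour [188. 214. 223.]
bar [492.1  24. ] [14.9 38.5] 68.1 z 26.2 312 colour [129. 152. 163.]
bar [479.3 -62.1] [28.9 24.3] 85.4 z 30.4 341 colour [118. 127. 177.]
bar [ 482.  -133.4] [32.3 14.4] 11.4 z 26.1 230 colour [178. 208. 219.]
row [ 0.0002 -0.0014  0.1912 -0.0021] clock 16.7 pos [598.4 -69.2 201.2] yaw 5.88 q [-0.18  0.42  1.37 -0.    1.35  1.29]
```

{"method": "move_arm", "body": {
  "moves": [
    [0.0005,-0.0014,0.03,0],
    [0.0005,-0.0014,0.07,0],
    [0.0005,-0.0014,0.11,0],
    [0.0005,-0.0014,0.14,0],
    [0.0005,-0.0014,0.16,0],
    [0.0005,-0.0014,0.178,0],
    [0.0005,-0.0014,0.187,0],
    [0.0005,-0.0014,0.191,0],
    [0.0005,-0.0014,0.191,0]
  ]
}}

```text
clock: 17.6
eef_pos: [599.2, -66.8, 10.7]
eef_rot: [3.142, -0.0, 0.104]
wrist_force: [-1.3, -0.1, 0.2]
finger_gap: 45.0
finger_force: 0.0
```

{"method": "move_arm", "body": {
  "moves": [
    [0,0,0,0],
    [0,0,0,0],
    [0,0,0,0],
    [0,0,0,0],
    [0,0,0,0]
  ],
  "jaw": 0.0,
  "squeeze": 25
}}

```text
clock: 18.1
eef_pos: [599.4, -66.3, 10.9]
eef_rot: [3.141, -0.001, 0.105]
wrist_force: [-0.3, 0.4, 3.7]
finger_gap: 17.4
finger_force: 24.0
```

{"method": "move_arm", "body": {
  "moves": [
    [0,0,-0.01,0],
    [0,0,-0.03,0],
    [0,0,-0.06,0],
    [0,0,-0.09,0],
    [0,0,-0.12,0],
    [0,0,-0.14,0]
  ]
}}

```text
clock: 18.7
eef_pos: [599.5, -66.3, 153.5]
eef_rot: [3.141, -0.002, 0.105]
wrist_force: [0.8, -0.4, -0.7]
finger_gap: 17.4
finger_force: 24.0
```

```bash
python3 - <<'E'
from h import *
go(516.5,-408,150,5)
E
```

```text
row [-0.1183  0.3312  0.0035  0.0173] clock 18.7 pos [599.5 -66.3 153.5] yaw 5.99 q [-0.17  0.46  1.42  0.    1.25  1.3 ]
```

{"method": "move_arm", "body": {
  "moves": [
    [-0.005,0.015,0,0],
    [-0.016,0.045,0,0],
    [-0.029,0.08,0,0],
    [-0.043,0.12,0,0],
    [-0.057,0.16,0,0.01],
    [-0.071,0.2,0,0.017],
    [-0.086,0.24,0,0.017],
    [-0.1,0.28,0,0.017],
    [-0.111,0.31,0,0.017],
    [-0.118,0.326,0,0.017],
    [-0.118,0.3295,0,0.017],
    [-0.118,0.3295,0,0.017]
  ]
}}

```text
clock: 19.9
eef_pos: [516.2, -405.9, 150.0]
eef_rot: [-3.141, 0.0, 0.087]
wrist_force: [-0.8, 0.9, -0.1]
finger_gap: 17.1
finger_force: 24.0
```

```bash
python3 - <<'E'
from h import *
c=viewer.camera('side'); cv2.imwrite('pics/s3.png',c['frame'][200:480,150:570].repeat(1,0)); go(516.5,-405.5,13,5)
E
```

```text
row [-1.000e-04  3.000e-04  1.373e-01  1.100e-03] clock 19.95 pos [ 516.6 -405.2  150.3] yaw 5.06 q [-0.72  0.58  1.25  0.    1.31  0.76]
```

View pics/s3.png

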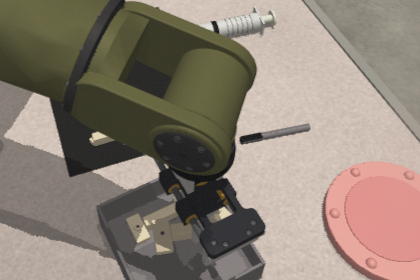

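The crop shows the tub around (180,230), with ivory castings in and over it. The warped pull is held between the fingers above the far slot, so I lower and release it.

{"method": "move_arm", "body": {
  "moves": [
    [0,0,0.03,0],
    [0,0,0.065,0],
    [0,0,0.095,0],
    [0,0,0.115,0],
    [0,0,0.128,0],
    [0,0,0.134,0],
    [0,0,0.137,0],
    [0,0,0.137,0]
  ]
}}

```text
clock: 20.75
eef_pos: [516.6, -406.3, 14.2]
eef_rot: [3.141, -0.001, 0.088]
wrist_force: [-0.7, -0.1, -0.6]
finger_gap: 17.2
finger_force: 24.0
```

{"method": "move_arm", "body": {
  "moves": [
    [0,0,0,0],
    [0,0,0,0],
    [0,0,0,0]
  ],
  "jaw": 0.034
}}

```text
clock: 21.05
eef_pos: [516.4, -406.5, 14.2]
eef_rot: [3.141, -0.001, 0.087]
wrist_force: [-0.5, 0.4, -0.0]
finger_gap: 33.3
finger_force: 0.0
```

{"method": "move_arm", "body": {
  "moves": [
    [0,0,-0.02,0],
    [0,0,-0.06,0],
    [0,0,-0.1,0],
    [0,0,-0.15,0],
    [0,0,-0.18,0],
    [0,0,-0.19,0],
    [0,0,-0.19,0]
  ]
}}

```text
clock: 21.75
eef_pos: [516.4, -406.5, 204.5]
eef_rot: [3.14, -0.001, 0.087]
wrist_force: [0.3, -0.3, 0.7]
finger_gap: 34.2
finger_force: 0.0
```

```bash
python3 - <<'E'
from h import *
W=cloud(viewer.camera('top')); 
m=(W[...,2]>14)&(W[...,2]<35)&(abs(W[...,1]+360)<75)&(abs(W[...,0]-512)<75)
k,l,s,_=cv2.connectedComponentsWithStats(m.astype(np.uint8))
for j in range(1,k):
    if s[j,4]>40: print(cv2.minAreaRect(W[l==j][:,:2].astype(np.float32)),np.median(W[l==j][:,2]))
go(460,-137,200,-3)
E
```

```text
((515.3696899414062, -393.158203125), (108.71707153320312, 45.8007698059082), 3.9444713592529297) 17.834843547713604
((507.6571044921875, -305.76092529296875), (103.65241241455078, 43.586517333984375), 6.137113094329834) 19.407595094051317
row [-0.0323 -0.273   0.0026  0.1398] clock 21.8 pos [ 516.  -406.2  202.6] yaw 5.01 q [-0.72  0.55  1.18 -0.    1.41  0.76]
```

{"method": "move_arm", "body": {
  "moves": [
    [-0.008,-0.274,0,0.13],
    [-0.008,-0.274,0,0.13],
    [-0.008,-0.274,0,0.13],
    [-0.008,-0.274,0,0.13],
    [-0.008,-0.274,0,0.13],
    [-0.008,-0.274,0,0.13],
    [-0.008,-0.274,0,0.13],
    [-0.008,-0.274,0,0.13],
    [-0.008,-0.274,0,0.13]
  ],
  "jaw": 0.045
}}

```text
clock: 22.7
eef_pos: [484.1, -134.9, 202.6]
eef_rot: [-3.141, 0.001, -0.043]
wrist_force: [-0.4, -0.4, 0.3]
finger_gap: 45.1
finger_force: 0.0
```

```bash
python3 - <<'E'
from h import *
bars(viewer.camera('wrist'))
go(484,-137.5,10,-2.5)
E
```

```text
bar [645.5  92.7] [10.6 10.9] 54.0 z 20.6 68 colour [181. 206. 215.]
bar [604.7  90.6] [60.1 17.3] 3.5 z 26.3 1312 colour [191. 216. 225.]
bar [ 614.4 -139.3] [12.4 15.4] 87.6 z 21.7 202 colour [215. 222. 222.]
bar [ 583.  -138.9] [22.6 44.4] 87.5 z 21.8 591 colour [219. 227. 227.]
bar [526.9  95. ] [11.5  8.4] 64.5 z 20.4 46 colour [180. 207. 218.]
bar [520.1  16.5] [ 9.3 10.6] 83.7 z 20.7 51 colour [186. 211. 220.]
bar [486.3 102.3] [16.9 59.8] 80.0 z 26.4 1039 colour [189. 214. 223.]
bar [479.2  20.4] [16.4 59.4] 84.7 z 26.2 954 colour [197. 222. 231.]
bar [ 474.2 -137.8] [14.7 47.1] 87.5 z 26.2 671 colour [122. 144. 154.]
bar [476.7 -62.6] [28.  27.7] 80.4 z 30.6 342 colour [101. 108. 155.]
bar [446.  111.4] [10.4 11.4] 67.9 z 20.5 47 colour [186. 211. 221.]
bar [438.   24.2] [ 8.3 10.7] 0.6 z 20.6 44 colour [183. 212. 222.]
row [-0.000e+00  2.500e-03  1.927e-01 -1.000e-04] clock 22.75 pos [ 484.2 -135.   202.7] yaw -2.51 q [-0.34  0.2   1.66 -0.    1.29  1.27]
```

{"method": "move_arm", "body": {
  "moves": [
    [0,0.0026,0.03,0],
    [0,0.0026,0.07,0],
    [0,0.0026,0.11,0],
    [0,0.0026,0.14,0],
    [0,0.0026,0.16,0],
    [0,0.0026,0.178,0],
    [0,0.0026,0.188,0],
    [0,0.0026,0.192,0],
    [0,0.0026,0.1925,0]
  ]
}}

```text
clock: 23.65
eef_pos: [484.2, -137.0, 11.0]
eef_rot: [-3.142, 0.0, -0.043]
wrist_force: [-0.4, 0.1, 0.2]
finger_gap: 45.0
finger_force: 0.0
```

{"method": "move_arm", "body": {
  "moves": [
    [0,0,0,0],
    [0,0,0,0],
    [0,0,0,0],
    [0,0,0,0],
    [0,0,0,0]
  ],
  "jaw": 0.0,
  "squeeze": 25
}}

```text
clock: 24.15
eef_pos: [484.3, -136.7, 11.4]
eef_rot: [3.141, -0.0, -0.042]
wrist_force: [-0.7, 0.3, 4.0]
finger_gap: 15.6
finger_force: 25.0
```

{"method": "move_arm", "body": {
  "moves": [
    [0,0,-0.01,0],
    [0,0,-0.03,0],
    [0,0,-0.06,0],
    [0,0,-0.09,0],
    [0,0,-0.12,0],
    [0,0,-0.14,0]
  ]
}}

```text
clock: 24.75
eef_pos: [484.5, -136.7, 153.9]
eef_rot: [3.141, -0.002, -0.042]
wrist_force: [-0.3, -0.5, -0.8]
finger_gap: 15.4
finger_force: 25.0
```

```bash
python3 - <<'E'
from h import *
go(512,-354,150,5)
E
```

```text
row [ 0.0367  0.2159  0.0039 -0.1297] clock 24.75 pos [ 484.5 -136.7  153.9] yaw -2.43 q [-0.35  0.25  1.72 -0.    1.18  1.27]
```

{"method": "move_arm", "body": {
  "moves": [
    [0.003,0.015,0,-0.01],
    [0.008,0.045,0,-0.03],
    [0.014,0.08,0,-0.05],
    [0.02,0.12,0,-0.08],
    [0.027,0.16,0,-0.1],
    [0.033,0.19,0,-0.12],
    [0.036,0.208,0,-0.13],
    [0.0367,0.2159,0,-0.13],
    [0.0367,0.2159,0,-0.13],
    [0.0367,0.2159,0,-0.13]
  ]
}}

```text
clock: 25.75
eef_pos: [511.7, -353.1, 151.3]
eef_rot: [-3.141, 0.0, 0.088]
wrist_force: [-0.1, 0.7, 0.2]
finger_gap: 15.5
finger_force: 25.0
```

{"method": "move_arm", "body": {
  "moves": [
    [0,0,0.03,0],
    [0,0,0.065,0],
    [0,0,0.095,0],
    [0,0,0.112,0],
    [0,0,0.121,0],
    [0,0,0.126,0],
    [0,0,0.128,0],
    [0,0,0.128,0]
  ]
}}

```text
clock: 26.55
eef_pos: [512.0, -353.9, 23.8]
eef_rot: [3.141, -0.001, 0.088]
wrist_force: [0.2, 0.2, 0.3]
finger_gap: 15.6
finger_force: 25.0
```

{"method": "move_arm", "body": {
  "moves": [
    [0,0,0,0],
    [0,0,0,0],
    [0,0,0,0]
  ],
  "jaw": 0.032
}}

```text
clock: 26.85
eef_pos: [511.8, -354.1, 23.5]
eef_rot: [3.141, -0.001, 0.087]
wrist_force: [-0.0, 0.3, 0.1]
finger_gap: 31.6
finger_force: 0.0
```

{"method": "move_arm", "body": {
  "moves": [
    [0,0,-0.02,0],
    [0,0,-0.06,0],
    [0,0,-0.1,0],
    [0,0,-0.15,0],
    [0,0,-0.19,0],
    [-0.05,-0.03,-0.21,0],
    [-0.1,-0.06,-0.21,0],
    [-0.15,-0.1,-0.21,0],
    [-0.15,-0.1,-0.21,0]
  ]
}}

```text
clock: 27.75
eef_pos: [351.3, -266.0, 233.3]
eef_rot: [3.141, -0.0, 0.087]
wrist_force: [-0.9, 0.3, -0.2]
finger_gap: 32.3
finger_force: 0.0
```

```bash
python3 - <<'E'
from h import *
c=viewer.camera('top'); cv2.imwrite('pics/t9.png',c['frame']);bars(c)
E
```

```text
bar [603.9  94.8] [58.4 15.7] 1.6 z 25.8 194 colour [118. 136. 144.]
bar [ 581.5 -134.3] [21.9 42.3] 89.0 z 21.3 89 colour [118. 123. 125.]
bar [486.1 106.5] [15.7 58.9] 79.8 z 25.5 206 colour [120. 138. 145.]
bar [479.3  24.3] [15.7 58.9] 84.3 z 25.6 199 colour [121. 138. 144.]
bar [475.7 -59. ] [26.2 25.8] 89.6 z 30.0 94 colour [ 94. 100. 132.]
```

View pics/t9.png

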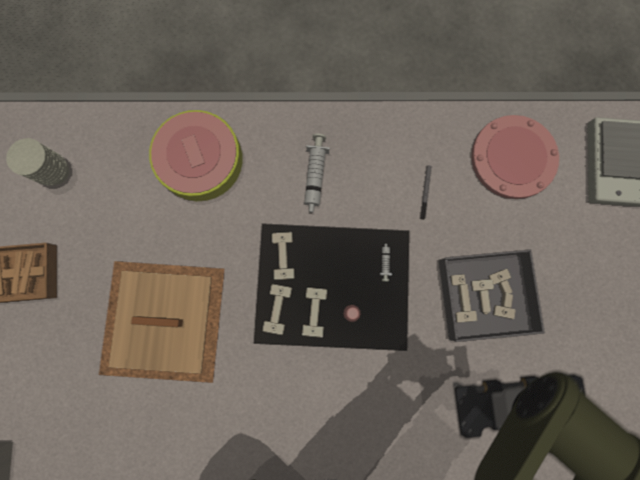

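The picture shows all three rejects in the tub at (485,297) and the cover flat on the mat at (163,321). The sound pulls and everything else are unmoved, so I hand in.

```bash
python3 -c "
from cell import manip
print(manip.sign_off())"
```

```text
the job is handed in; nothing more can be done
None
```

The job is handed in at about 28 s on the clock: the cover lies flat on the cork mat, the three faulty pulls are in the scrap tub, and the last top view shows the sound pulls and everything else where they were.

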